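Index the aperture changer

TASK

On the microscope's aperture changer, first take the index pin from the wooden block and stand it in the steel bush on the cover, so that its foot rests on the index wheel, and let go of it. Then slowly turn the wheel by its crank post until the widest aperture shows in the window and the pin drops fully home with its head down on the bush, which locks the wheel. Stop pushing the moment the wheel catches, so that the pin is not strained sideways in the bush, and leave the other two spindles in the block, the loupe and the collar where they are.

Things in the scene. Friction and masses are not known exactly. Their poses are not given: they have to be found in the camera images.
- changer: Aperture changer, fixed: base 190 x 190 x 20 mm, origin under its centre on the wheel's axle, z up. A grey cover (top 54 mm above the bench) lies over the wheel at x = 18 to 92, y = -80 to 80 mm of its frame and carries window and bush; the rest of the wheel is open from above. The wheel turns 1.5 rad clockwise and 0.5 rad anticlockwise of its catching place and stays where left.
- bush: Steel guide bush on the cover, a 34 mm square block with a vertical bore 15.5 mm wide right through, at x = 41, y = -41 mm of the changer's frame (58 mm from the axle). Origin on the bore's axis at its underside, 46 mm above the bench; its top is at 72 mm. Pushing on after the pin has dropped strains it in the bush (about twice the rise in force at the post): more than 20 N spoils it.
- window (a point): Centre of the window, a 28 x 28 mm opening in the grey cover, at x = 36, y = 0 mm of the changer's frame, 54 mm above the bench; the dial is seen through it.
- aperture (a point): Centre of the dial's widest aperture, a dark disc 20 mm wide in a steel ring 26 mm wide, 34 mm from the axle, 44 mm above the bench. At the start it is 0.4 to 1.3 rad clockwise (from above) of the window. The dial is clamped to the wheel only roughly: when the wheel catches, it is up to 0.13 rad to either side of the window's middle, so only the pin tells when the wheel is right.
- post_top (a point): Top of the crank post, an upright steel post 12 mm in diameter on the dial's arm, 58 mm from the axle, across from the widest aperture; top 80 mm, foot 46 mm above the bench. Turn anticlockwise (from above) along its circle, at most 20 mm/s near the end; this takes 4 to 6 N. Once the pin has dropped, the wheel stops hard and the force on the post rises steeply.
- pin: Index pin, steel, about 120 g: shaft 14 mm in diameter, 44 mm long, its lowest 5 mm tapering to 7 mm; round head 22 mm in diameter, 24 mm high on top. Origin at the middle of the foot's end face, z up. Its foot is 10 mm above the bench in the block, 42 mm when it stands in the bush on the wheel (head 14 mm clear of the bush), 28 mm when dropped home (head on the bush).
- pin_block: Wooden block, fixed, 150 x 50 x 35 mm, origin under its centre, long along its x axis, with three 16 mm holes 25 mm deep at x = -48, 0 and 48 mm. The pin and two other spindles stand in them, in any order.
- spindle: A bystander in the block: spindle with a thin head 10 mm in diameter, 34 mm high (72 mm overall); origin at the foot. Leave it.
- punch: A bystander in the block: short punch with a flat head 28 mm in diameter, 7 mm high (41 mm overall); origin at the foot. Leave it.
- loupe: A bystander: black eyepiece loupe, 34 mm in diameter, 22 mm high, standing on the bench; origin under its centre. Leave it.
- collar: A bystander: steel collar 32 mm in diameter, 12 mm high, lying on the bench; origin under its centre. Leave it.
- axle (a point): The wheel's axle at the height of the wheel's top face, 42 mm above the bench. The wheel: dark steel, 76 mm radius, 16 mm thick, with one round catch hole 15.5 mm wide, right through, at 58 mm radius; it catches when this hole is under the bush. On it a thin aluminium dial (47 mm radius) with five apertures of different width and an arm with the crank post is clamped by hand.

How it is judged:
By the outcome, as a careful person would: the job done as asked, in the order asked, and still so for the second after the job is handed in, with the robot touching nothing.
It also fails if it takes over 58 s, if anything falls off the work surface, if the arm or the gripper's body presses on something with over 40 N, if the wrist force passes 120 N, or if a joint passes its speed limit or range.

ROBOT

A 6-joint arm with a two-finger parallel gripper is mounted at the origin on the work surface. World frame = base frame: x ahead of the robot, y to its left, z up, the work surface at z = 0. Lengths are in m, angles in degrees, forces in N, time in s.
With the tool pointing down it reaches from about 0.25 to 0.725 m from the base axis. Payload 9.7 kg.
Tool frame: the origin (TCP) lies midway between the tips of the shut fingers; the grasp point (between the pads) lies 19 mm behind it; z points along the fingers, y is the line along which they close (so a half turn about z gives the same grasp; the last joint's range is limited). The gripper opens to 85 mm and grips with 20 to 120 N. Pads are 22 mm wide; open, the fingers measure 114 mm over their backs; the gripper's body (76 mm by 85 mm) begins 54 mm behind the grasp point. The pads swing forward as they close: fully open they stand 13 mm farther back than shut.
Start: joints at [71.562, 4.979, 10.078, 95.1, 0, 90], TCP at [0.174, 0.522, 0.231] pointing down, gripper open.
Joint ranges: [-179.16, 179.16], [-48.56, 103.87], [-65.8, 70.77], [-126.05, 130.52], [-82.76, 87.17], [-180, 180]. Speed limits (degrees/s): [127.2, 127.2, 147.25, 180, 180, 180].

INTERFACE

Orientations are given as [roll, pitch, yaw] about the fixed x, y, z axes, in that order (R = Rz(yaw) Ry(pitch) Rx(roll)).
In Python, from workcell import * gives the robot as it stands.
- The arm moves only by the tool servo_tool, never from a script. Its argument "moves" is a list of rows, each a list of 4 numbers: the shift along the world's x, y, z in normalised numbers (1 is 100 cm), then the turn about the world's z in a scale on which 1.0 is 2 pi rad. A call has 1 to 20 rows; each row is the pose to reach, as a shift and turn from the pose commanded when the call began; what a row does not reach only later rows make up. A row lasts 1/12 s, in which the tool goes at most 41.7 mm and 7.16 degrees, less where a joint would pass 70% of its speed; a pose out of reach is approached as far as the arm can. Shift and turn numbers lie between -1 and 1, and a call with a number outside is refused. A call with a gripper value outside its range is refused whole. "claw" is the closure, from 0 (fully open) to 1 (shut), set as the call begins (left out, the last holds). The fingers move at their own pace and stop on an object; "force" is the grip in N (left out, the last holds). Time passes only in rows, so rows that repeat a pose let the fingers close. It gives the time, the measured TCP pose, the force, the opening and the grip force at its end, in the units of the state.
- get_obs(): the state, without advancing time (a new reading comes with each control period).
- camera(name): name is "side" or "top" or "wrist"; returns the picture (480x640x3 uint8, red, green, blue); there is no depth.
- get_calibration(name): a dict with "fx", "fy", "cx", "cy" (pixels), "rvec" (rotation vector, rad) and "tvec" (3), from world to camera coordinates, as OpenCV has them; the wrist camera has in their place "tool_from_camera" (4x4, takes a point from camera to tool coordinates, whose origin is the TCP and whose axes are the flange's). Camera axes: x right, y down, z forward; pixel columns grow to the right and rows downward; lengths in m; the calibration is good to about 2 mm. The wrist camera is an equidistant fisheye: a pixel r from the principal point sees the ray r / f radians off the axis. A picture is of the moment at which its call begins: read the wrist's pose just before it. get_calibration takes no time and is no camera call.
- job_done(): hands the job in; it is judged then, once.
The state is a dict: "time": time; "q": joint angles; "qd": joint speeds; "joint_efforts": joint torques, N m; "ee_pos": TCP position; "tcp_rot": TCP orientation; "wrist_force": force on the tool from outside, world axes, zero at the start; "torque": the same for the moment, N m; "opening": finger opening in m; "grasp_force": force on a finger pad.
Only numpy, scipy, OpenCV 4.12 (cv2) and the standard library are available. Lean on these libraries where they do the work, as an engineer would, in place of code of your own. Each camera call takes 0.05 s, during which the arm holds its last target. There are 200 camera calls.

## Working session

There is one attempt and no reset: what is moved stays moved. The work goes in short steps, Python scripts to look and compute and a tool call to move; the robot and the scene stay as the last step left them, time stands still between calls to the robot, and variables do not carry over. Pictures are saved under pics/ and viewed, at most 10 in all, crops included, and the job is handed in when it is done.

Besides the shell and the picture viewer there is one more tool, called after "Request:" in YAML: its name, and indented under it one key for each argument. servo_tool: Moves the arm, as the interface text tells. Its arguments: {"type":"object","properties":{"moves":{"type":"array","items":{"type":"array","items":{"type":"number"}}},"claw":{"type":"number"},"force":{"type":"number"}},"required":["moves"]}

```bash
mkdir -p pics; cat > h.py <<'E'
from workcell import *
import numpy as np, cv2
def ray(cam,u,v):
    c=get_calibration(cam); R,_=cv2.Rodrigues(np.array(c['rvec'],float)); t=np.array(c['tvec'],float).ravel()
    d=R.T@np.array([(u-c['cx'])/c['fx'],(v-c['cy'])/c['fy'],1]); return -R.T@t,d
def onz(cam,u,v,z):
    o,d=ray(cam,u,v); return o+d*(z-o[2])/d[2]
def proj(cam,p):
    c=get_calibration(cam); 
    R,_=cv2.Rodrigues(np.array(c['rvec'],float)); q=R@np.array(p)+np.array(c['tvec']).ravel()
    return c['fx']*q[0]/q[2]+c['cx'],c['fy']*q[1]/q[2]+c['cy']
def save(n,im): cv2.imwrite('pics/'+n,cv2.cvtColor(im,cv2.COLOR_RGB2BGR))
E
python3 - <<'E'
from h import *
for n in('top','side'): save(n+'0.png',camera(n)); print(n,get_calibration(n))
print(get_calibration('wrist')); print(get_obs())
E
```

```text
top {'fx': 541.7374622307761, 'fy': 541.7374622307761, 'cx': 310.8160633146088, 'cy': 234.19179840524959, 'rvec': array([ 2.20688126, -2.01459678,  0.20823634]), 'tvec': array([-0.12646047,  0.52762214,  0.87908649])}
side {'fx': 566.3254883482417, 'fy': 566.3254883482417, 'cx': 328.4401989793877, 'cy': 239.03453421738953, 'rvec': array([ 2.17874925, -0.69540407,  0.31721822]), 'tvec': array([-0.49504907,  0.23781125,  0.65378575])}
{'fx': 371.64829954431775, 'fy': 371.64829954431775, 'cx': 325.14445673741426, 'cy': 243.3786191543501, 'tool_from_camera': array([[-8.58355723e-04, -9.46434302e-01, -3.22895302e-01,
         8.46885714e-02],
       [ 9.99999616e-01, -8.69708430e-04, -1.09117422e-04,
         9.80089655e-04],
       [-1.77552294e-04, -3.22895271e-01,  9.46434685e-01,
        -1.43559663e-01],
       [ 0.00000000e+00,  0.00000000e+00,  0.00000000e+00,
         1.00000000e+00]])}
{'time': 0.1, 'q': array([ 7.15616904e+01,  5.00751613e+00,  1.00415971e+01,  9.50995787e+01,
       -6.11206295e-04,  9.00008034e+01]), 'qd': array([-0.03556115, -0.09076173,  0.06937449, -0.03793285,  0.02608375,
       -0.01479999]), 'joint_efforts': array([-2.01196685e-04, -5.21563339e+01,  4.65651834e+01,  1.60411117e-02,
        2.32894587e-05,  1.07198832e-05]), 'ee_pos': array([0.17389847, 0.52158382, 0.23068143]), 'tcp_rot': array([-1.79934502e+02,  6.12124280e-04,  1.61560888e+02]), 'wrist_force': array([ 0.65618055, -0.07701495, -0.6521818 ]), 'torque': array([ 0.06643814, -0.00148562, -0.04379845]), 'grasp_force': 0.0, 'opening': 0.0856915925847143}
```

```bash
sleep 0; ls . pics
```

```text
.:
h.py
pics

pics:
side0.png
top0.png
```

View pics/top0.png

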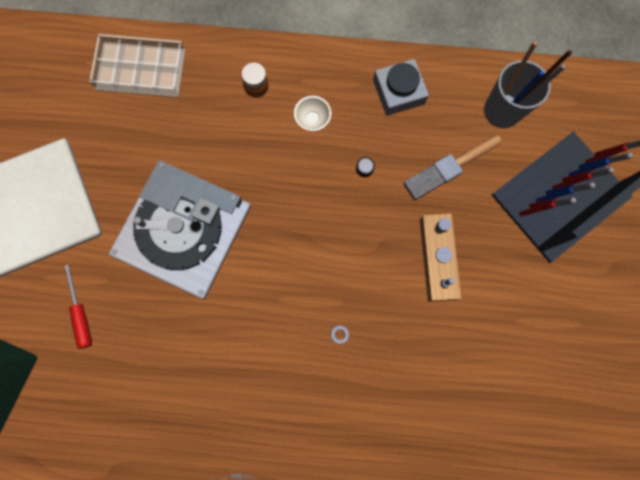

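View pics/side0.png

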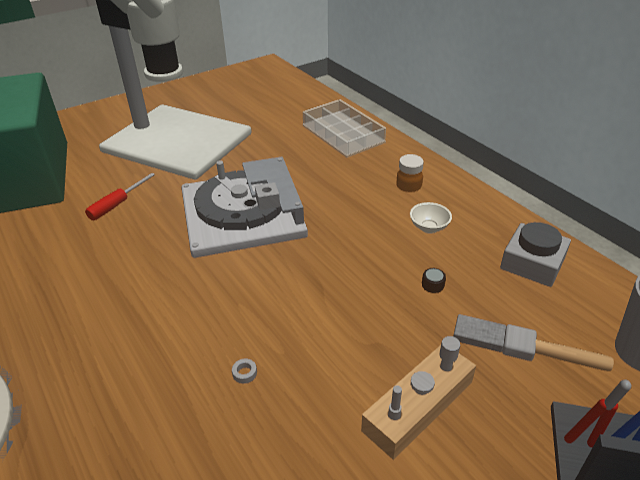

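The top view shows the changer around (180,230), with the cover at its upper right, bush (205,211), window (187,209) and post (140,225). The block is at (441,257) with the pin in the upper hole (443,226), the punch in the middle and the spindle below; the side view agrees (tall head at (450,350)).

```bash
python3 - <<'E'
from h import *
im=cv2.cvtColor(cv2.imread('pics/top0.png'),cv2.COLOR_BGR2RGB)
a=cv2.resize(im[155:305,100:260],None,fx=4,fy=4,interpolation=cv2.INTER_CUBIC)
save('crop_top.png',a)
for u,v,z,n in [(162,163,.02,'c1'),(249,207,.02,'c2'),(204,297,.02,'c3'),(111,252,.02,'c4'),(205.5,211,.072,'bush'),(140,225,.08,'post'),(443,226,.078,'pin'),(176,226,.06,'axle')]: print(n,onz('top',u,v,z))
# block by wood colour in top: bright
hsv=cv2.cvtColor(im,cv2.COLOR_RGB2HSV); m=((hsv[...,0]>8)&(hsv[...,0]<25)&(hsv[...,2]>170)).astype(np.uint8)
m[:, :400]=0;m[:205]=0
c=max(cv2.findContours(m,0,2)[0],key=cv2.contourArea); r=cv2.minAreaRect(c); print(r,[onz('top',*p,.035) for p in cv2.boxPoints(r)])
E
```

```text
c1 [0.65150264 0.20612398 0.02      ]
c2 [0.58345365 0.03802925 0.02      ]
c3 [0.41555612 0.09775642 0.02      ]
c4 [0.47943992 0.27193415 0.02      ]
bush [0.55692839 0.10377299 0.072     ]
post [0.52107684 0.20812718 0.08      ]
pin [ 0.56628726 -0.29855191  0.078     ]
axle [0.52881284 0.15326022 0.06      ]
((442.39111328125, 256.410888671875), (86.26972198486328, 29.950618743896484), 84.2894058227539) [array([ 0.59350271, -0.27277388,  0.035     ]), array([ 0.60377365, -0.32518638,  0.035     ]), array([ 0.45325914, -0.34566484,  0.035     ]), array([ 0.44351001, -0.29488042,  0.035     ])]
```

View pics/crop_top.png

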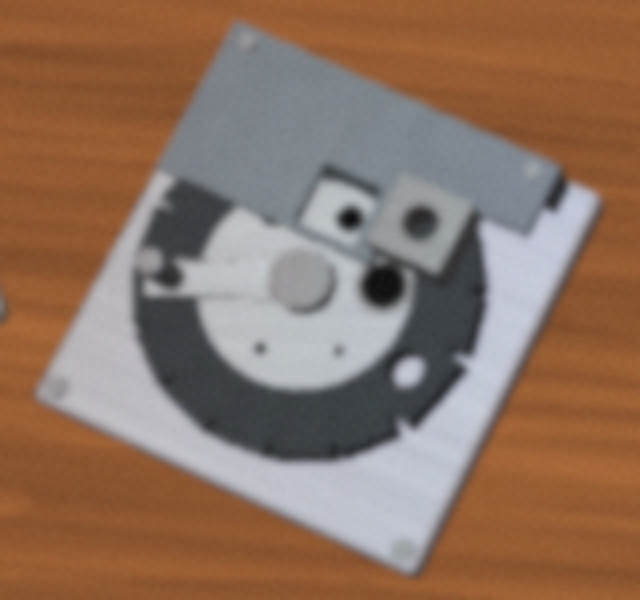

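```bash
python3 - <<'E'
from h import *
for c in('top','side'): print(c,ray(c,320,240)[0],[np.round(proj(c,p)) for p in([.174,.522,.231],[0.174,.522,0],[0,0,0],[.3,.3,.2],[.594,.122,.16])])
for uv in[(36,355),(0,435),(0,340)]: print('box',onz('top',*uv,0),onz('top',*uv,.15))
print('side box foot',onz('side',66,178,0),onz('side',45,205,0)); print('plate',onz('side',195,175,.02),onz('side',250,130,.02),onz('side',100,148,.02),'column',onz('side',140,128,.02))
print('hole',onz('top',100+408/4,155+372/4,.042),'aper',onz('top',100+383/4,155+284/4,.044))
E
```

```text
top [ 0.35049779 -0.09133537  0.96746038] [array([-180.,  441.]), array([-60., 417.]), array([233., 559.]), array([ 23., 356.]), array([186., 173.])]
side [ 0.2057412  -0.57283684  0.5988256 ] [array([-79.,  67.]), array([-22., 186.]), array([-100.,  445.]), array([ 44., 116.]), array([277., 130.])]
box [0.29054572 0.3795675  0.        ] [0.299841   0.30655631 0.15      ]
box [0.15476349 0.41477832 0.        ] [0.18511113 0.33630787 0.15      ]
box [0.3101313  0.44705718 0.        ] [0.31638992 0.36358205 0.15      ]
side box foot [0.31507898 0.45307602 0.        ] [0.25972884 0.38660795 0.        ]
plate [0.50866553 0.28903306 0.02      ] [0.67383494 0.37746554 0.02      ] [0.39695495 0.4883949  0.02      ] column [0.49130289 0.51983517 0.02      ]
hole [0.49775959 0.10780916 0.042     ] aper [0.53510067 0.1233099  0.044     ]
```

The manual's scale: shifts go in shares of 100 cm and turns go in shares of 2 pi rad. Converting my numbers, 42 cm is 0.42, -40 cm is -0.4, 0.457 rad is 0.0727.

Request:
servo_tool:
  moves:
    - [0, 0, 0.04, 0]
    - [0, 0, 0.08, 0]
    - [0, 0, 0.11, 0]
    - [0.02, -0.033, 0.11, 0.0111]
    - [0.04, -0.067, 0.11, 0.0223]
    - [0.06, -0.1, 0.11, 0.0334]
    - [0.08, -0.133, 0.11, 0.0446]
    - [0.1, -0.167, 0.11, 0.0557]
    - [0.12, -0.2, 0.11, 0.0668]
    - [0.14, -0.233, 0.11, 0.0727]
    - [0.16, -0.267, 0.11, 0.0727]
    - [0.18, -0.3, 0.11, 0.0727]
    - [0.21, -0.315, 0.095, 0.0727]
    - [0.24, -0.33, 0.08, 0.0727]
    - [0.27, -0.345, 0.06, 0.0727]
    - [0.3, -0.36, 0.04, 0.0727]
    - [0.33, -0.37, 0.02, 0.0727]
    - [0.36, -0.38, 0, 0.0727]
    - [0.39, -0.39, -0.025, 0.0727]
    - [0.42, -0.4, -0.05, 0.0727]

```text
time: 1.77
ee_pos: [0.5953, 0.1209, 0.18]
tcp_rot: [180.0, 0.0, -172.3]
wrist_force: [-0.1, 0.0, -0.1]
opening: 0.0855
grasp_force: 0.0
```

Request:
servo_tool:
  moves:
    - [0, 0, 0, 0]
    - [0, 0, 0, 0]

```text
time: 1.93
ee_pos: [0.5938, 0.1208, 0.178]
tcp_rot: [-180.0, -0.3, -172.3]
wrist_force: [-0.2, -0.9, 0.5]
opening: 0.0852
grasp_force: 0.0
```

```bash
python3 - <<'E'
from h import *
o=get_obs(); print(o['time'],o['ee_pos'],o['tcp_rot'],o['q']); save('w1.png',camera('wrist')); np.savez('w1.npz',p=o['ee_pos'],r=o['tcp_rot'])
E
```

```text
1.9333 [0.59380412 0.12080136 0.17795913] [-179.97953988   -0.31793198 -172.34535764] [1.14987003e+01 1.23154730e+01 1.23949741e+01 9.03980894e+01
 9.00328010e-04 3.84399868e+00]
```

View pics/w1.png

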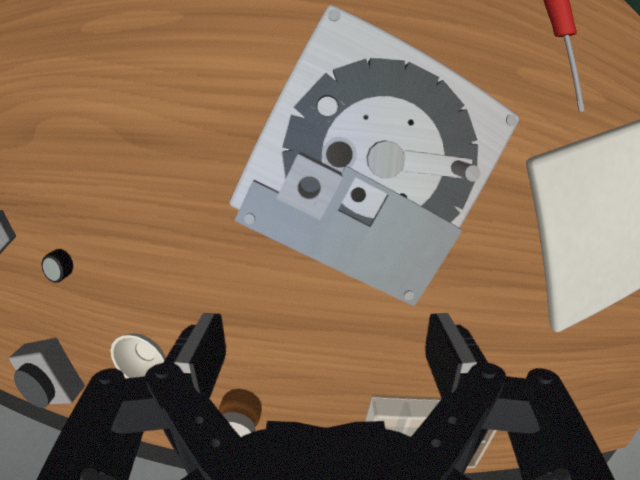

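The wrist view shows the bush bore at (309,186), catch hole (327,105), widest aperture (340,154), axle hub (386,159) and post top (473,173); the start angle looks near the given range.

```bash
cat >> h.py <<'E'
from scipy.spatial.transform import Rotation as Ro
def wonz(p,rot,u,v,z):
    c=get_calibration('wrist'); d=np.array([(u-c['cx'])/c['fx'],(v-c['cy'])/c['fy']]); r=np.hypot(*d)
    k=np.array([*(d/r*np.sin(r)),np.cos(r)]); T=np.array(c['tool_from_camera']); R=Ro.from_euler('xyz',rot,degrees=True).as_matrix()
    o=np.array(p)+R@T[:3,3]; q=R@T[:3,:3]@k; return o+q*(z-o[2])/q[2]
E
python3 - <<'E'
from h import *
f=np.load('w1.npz'); p,r=f['p'],f['r']
im=cv2.imread('pics/w1.png'); g=cv2.cvtColor(im,cv2.COLOR_BGR2GRAY)
def blob(x0,y0,x1,y1,t,inv,n,z,mn=40):
    s=g[y0:y1,x0:x1]; m=((s<t) if inv else (s>t)).astype(np.uint8)
    for c in cv2.findContours(m,0,1)[0]:
        if cv2.contourArea(c)>mn and len(c)>4:
            e=cv2.fitEllipse(c); u,v=e[0][0]+x0,e[0][1]+y0; print(n,round(u,1),round(v,1),np.round(e[1],1),wonz(p,r,u,v,z).round(4))
blob(288,166,330,206,105,1,'bore',.072)
blob(310,92,344,120,150,0,'hole',.042)
blob(322,138,356,172,70,1,'aper',.044)
for u,v,z,n in[(473,173,.08,'post'),(386,159,.06,'axle'),(333,8,.02,'c'),(518,120,.02,'c'),(232,207,.02,'c'),(309,186,.072,'bore')]: print(n,wonz(p,r,u,v,z).round(4))
a=cv2.resize(im[90:220,270:500],None,fx=3.4,fy=3.4,interpolation=cv2.INTER_CUBIC); cv2.imwrite('pics/w1c.png',a)
E
```

```text
bore 308.7 187.3 [20.5 21.3] [0.5556 0.1059 0.072 ]
hole 327.0 105.9 [18.2 18.8] [0.4979 0.1109 0.042 ]
aper 339.5 153.9 [22.6 23. ] [0.5324 0.1248 0.044 ]
post [0.5273 0.216  0.08  ]
axle [0.5299 0.1572 0.06  ]
c [0.4143 0.1046 0.02  ]
c [0.4764 0.2765 0.02  ]
c [0.5895 0.0418 0.02  ]
bore [0.5547 0.106  0.072 ]
```

View pics/w1c.png

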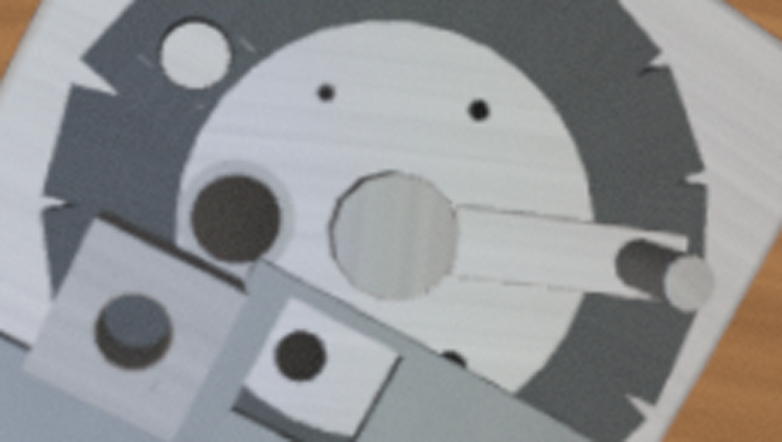

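The crop shows the bore rim at about (309,187) in full-picture pixels, the hole, the aperture and the post; radii from the axle check out (hole 56, bush 57, post 59 mm). The wheel has to turn about 1.07 rad. Now to the pin.

Scaled: -40.5 cm is -0.405, 1.2 cm is 0.012.

Request:
servo_tool:
  moves:
    - [0, -0.03, 0, 0]
    - [0, -0.07, 0, 0]
    - [0.001, -0.11, 0, 0]
    - [0.003, -0.15, 0, 0]
    - [0.005, -0.19, 0, 0]
    - [0.007, -0.23, 0, 0]
    - [0.009, -0.27, 0, 0]
    - [0.011, -0.31, 0, 0]
    - [0.012, -0.35, 0, 0]
    - [0.012, -0.385, 0, 0]
    - [0.012, -0.405, 0, 0]
    - [0.012, -0.405, 0, 0]
    - [0.012, -0.405, 0, 0]
    - [0.012, -0.405, 0, 0]

```text
time: 3.15
ee_pos: [0.606, -0.2822, 0.1827]
tcp_rot: [-180.0, 0.1, -172.2]
wrist_force: [-0.5, -0.6, 0.3]
opening: 0.0855
grasp_force: 0.0
```

```bash
python3 - <<'E'
from h import *
o=get_obs(); p,r=o['ee_pos'],o['tcp_rot']; print(o['time'],p,r,o['q']); im=camera('wrist'); save('w2.png',im); np.savez('w2.npz',p=p,r=r)
hsv=cv2.cvtColor(im,cv2.COLOR_RGB2HSV)
m=((hsv[...,0]>8)&(hsv[...,0]<25)&(hsv[...,2]>170)).astype(np.uint8)
c=max(cv2.findContours(m,0,2)[0],key=cv2.contourArea); R=cv2.minAreaRect(c); print(R,[wonz(p,r,*q,.035).round(4) for q in cv2.boxPoints(R)])
E
```

```text
3.15 [ 0.60603618 -0.28215098  0.18267652] [-1.79969853e+02  7.87815097e-02 -1.72213957e+02] [-2.49725401e+01  2.11103326e+01  2.37627265e+01  9.25698293e+01
  1.72761249e-02 -3.27585497e+01]
((325.3146057128906, 123.45492553710938), (574.7509155273438, 197.9896240234375), 20.794111251831055) [array([ 0.528 , -0.5929,  0.035 ]), array([ 0.3437, -0.5357,  0.035 ]), array([0.466 , 0.0041, 0.035 ]), array([ 0.6707, -0.0221,  0.035 ])]
```

View pics/w2.png

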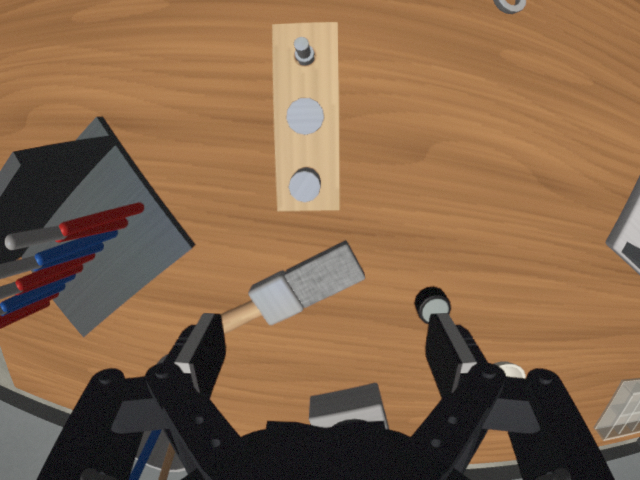

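The block stands upright in the wrist view, (273-340, 23-210), with the pin's head at about (305,185), the punch (305,116) and the spindle (304,46).

```bash
python3 - <<'E'
from h import *
f=np.load('w2.npz'); p,r=f['p'],f['r']
im=cv2.imread('pics/w2.png'); h=cv2.cvtColor(im,cv2.COLOR_BGR2HSV)
x0,y0=280,160; s=h[y0:207,x0:332]; m=((s[...,0]>95)|(s[...,1]<60)).astype(np.uint8)
c=max(cv2.findContours(m,0,1)[0],key=cv2.contourArea); print(cv2.boundingRect(c),cv2.fitEllipse(c))
(u,v),rad=cv2.minEnclosingCircle(c);u+=x0;v+=y0;print(u,v,rad,wonz(p,r,u,v,.078))
# light top face
vv=s[...,2]; print(np.array2string(vv[::4,::4],max_line_width=200))
for q in[(273,24),(337,22),(339,210),(278,211)]: print(wonz(p,r,*q,.035).round(4))
E
```

```text
(8, 8, 33, 35) ((24.440011978149414, 24.956724166870117), (30.984262466430664, 34.028099060058594), 19.584121704101562)
304.891752243042 184.78866004943848 17.315092086791992 [ 0.56697333 -0.29980696  0.078     ]
[[208 210 209 207 215 211 206 214 210 207 210 212 212]
 [207 210 207 209 216 211 207 216 210 207 209 212 212]
 [207 212 209 209 215 148  80  83 136 209 210 211 213]
 [207 210 208 207 108 157 182 153  91 111 208 212 213]
 [207 211 207 141 191 191 189 192 192 103 198 211 211]
 [206 212 207 192 191 188 191 193 192 192 115 210 212]
 [207 212 198 193 190 190 194 191 192 192 128 209 210]
 [205 211 195 191 190 194 192 192 191 191 182 210 210]
 [203 212 205 191 192 194 191 190 193 188 203 210 211]
 [202 212 208 194 194 192 192 193 189 187 209 209 212]
 [202 214 209 205 206 187 191 187 193 209 209 211 212]
 [203 214 209 205 215 210 204 212 213 210 208 209 212]]
[ 0.4498 -0.3424  0.035 ]
[ 0.4426 -0.2938  0.035 ]
[ 0.5915 -0.2714  0.035 ]
[ 0.5989 -0.3202  0.035 ]
```

Scaled: -13.7 cm is -0.137, -3.8 cm is -0.038.

Request:
servo_tool:
  moves:
    - [-0.019, -0.009, 0, 0]
    - [-0.038, -0.018, -0.01, 0]
    - [-0.038, -0.018, -0.04, 0]
    - [-0.038, -0.018, -0.07, 0]
    - [-0.038, -0.018, -0.1, 0]
    - [-0.038, -0.018, -0.12, 0]
    - [-0.038, -0.018, -0.132, 0]
    - [-0.038, -0.018, -0.137, 0]
    - [-0.038, -0.018, -0.137, 0]
    - [-0.038, -0.018, -0.137, 0]

```text
time: 4.03
ee_pos: [0.5687, -0.301, 0.0458]
tcp_rot: [-179.9, 0.1, -172.2]
wrist_force: [0.1, -0.7, -0.0]
opening: 0.0852
grasp_force: 0.0
```

Request:
servo_tool:
  moves:
    - [0, 0, 0, 0]
    - [0, 0, 0, 0]
    - [0, 0, 0, 0]
    - [0, 0, 0, 0]
    - [0, 0, 0, 0]
    - [0, 0, 0, 0]
    - [0, 0, 0, 0]
    - [0, 0, 0, 0]
    - [0, 0, 0, 0]
    - [0, 0, 0, 0]
  claw: 1
  force: 30

```text
time: 4.87
ee_pos: [0.5681, -0.3014, 0.0445]
tcp_rot: [-180.0, 0.0, -172.3]
wrist_force: [-0.5, -0.5, 3.5]
opening: 0.02
grasp_force: 29.2
```

Scaled: 40.6 cm is 0.406, 9.5 cm is 0.095.

Request:
servo_tool:
  moves:
    - [0, 0, 0.02, 0]
    - [0, 0, 0.05, 0]
    - [0, 0, 0.08, 0]
    - [0, 0.02, 0.095, 0]
    - [0, 0.06, 0.095, 0]
    - [0, 0.1, 0.095, 0]
    - [0, 0.14, 0.095, 0]
    - [-0.003, 0.18, 0.095, 0]
    - [-0.006, 0.22, 0.095, 0]
    - [-0.009, 0.26, 0.095, 0]
    - [-0.012, 0.3, 0.095, 0]
    - [-0.013, 0.34, 0.095, 0]
    - [-0.013, 0.375, 0.095, 0]
    - [-0.013, 0.395, 0.095, 0]
    - [-0.013, 0.405, 0.095, 0]
    - [-0.013, 0.406, 0.095, 0]
    - [-0.013, 0.406, 0.095, 0]
    - [-0.013, 0.406, 0.095, 0]
    - [-0.013, 0.406, 0.095, 0]

```text
time: 6.45
ee_pos: [0.555, 0.1034, 0.1392]
tcp_rot: [-180.0, -0.0, -172.3]
wrist_force: [-0.6, 0.8, -1.4]
opening: 0.02
grasp_force: 29.9
```

```bash
python3 - <<'E'
from h import *
o=get_obs(); p,r=o['ee_pos'],o['tcp_rot']; print(o['time'],p,r,o['q'],o['wrist_force']); im=camera('wrist'); save('w3.png',im); s=camera('side'); save('s3.png',s); t=camera('top'); save('t3.png',t); np.savez('w3.npz',p=p,r=r)
u,v=map(int,proj('side',[p[0],p[1],.08]));print(u,v)
u=max(u,100);v=max(v,100)
A=cv2.resize(im[130:330,210:430],(440,400)); B=cv2.resize(s[v-80:v+60,u-70:u+70],(360,360)); B=cv2.copyMakeBorder(B,0,40,0,0,0)
save('c3.png',np.hstack([A,B]))
E
```

```text
6.45 [0.55503512 0.1034488  0.13920368] [-1.79987175e+02 -1.35772444e-02 -1.72344655e+02] [ 1.05639037e+01  6.11170564e+00  1.11668495e+00  8.50191898e+01
 -1.21196435e-02  2.90855870e+00] [-0.59532583  0.81500433 -1.36987976]
265 186
```

View pics/c3.png

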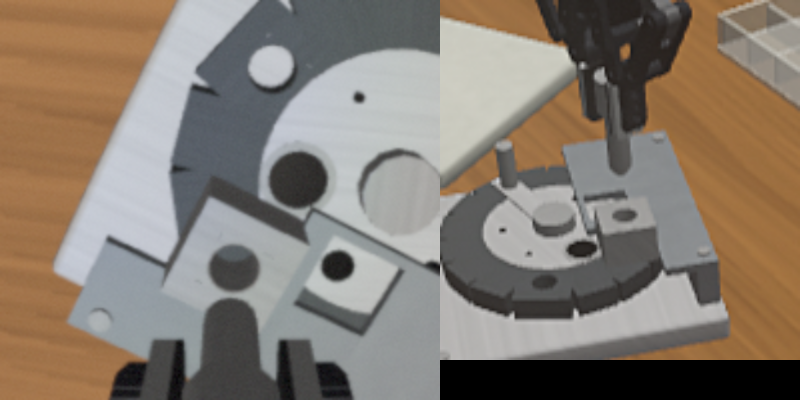

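```bash
python3 - <<'E'
from h import *
f=np.load('w3.npz'); p,r=f['p'],f['r']
im=cv2.imread('pics/w3.png'); g=cv2.cvtColor(im,cv2.COLOR_BGR2GRAY)
s=g[250:284,310:344]; m=(s<115).astype(np.uint8)
print(np.array2string(g[250:312:3,300:356:3],max_line_width=250))
print('bore',wonz(p,r,326.8,264,.072).round(4))
fz=p[2]-.0355
for v in(283,285,287): print('foot',wonz(p,r,325.5,v,fz).round(4))
sd=cv2.cvtColor(cv2.imread('pics/s3.png'),cv2.COLOR_BGR2GRAY)
print(np.array2string(sd[158:198:2,248:288:2],max_line_width=250))
print('side bore',onz('side',266.6,189.2,.072),'foot',onz('side',265,172,fz))
E
```

```text
[[ 79 157 176 176 176 173 169 170 172 172 173 171 172 173 177 174 172 173 174]
 [ 92 179 177 175 177 176 174 126  97  96  99 153 172 171 171 170 173 173 173]
 [156 180 180 179 177 169 101  92  93  91  93  89 115 172 165 171 171 172 173]
 [173 175 179 177 179 129  66  78  87  90  87  73  72 153 172 169 173 169 170]
 [179 177 173 175 173  76  63  61  67  66  60  65  71 113 168 168 169 171 171]
 [179 178 177 175 173  86  64  65  66  58  66  62  69 116 171 171 166 168 170]
 [175 175 175 176 177 112  67  65  65  65  64  68  69 149 173 173 171 172 166]
 [175 174 175 169 176 164  72  64  67  68  65  68  97 173 174 173 170 172 164]
 [179 176 176 174 173 173 163 109  74  68  73 129 168 173 176 178 173 170 156]
 [170 174 178 176 173 172 173 171 166 166 174 174 172 170 170 173 174 159 153]
 [162 172 172 173 176 176 127  76  66  66  85 151 174 175 171 168 167 154 153]
 [152 156 163 170 167  98  64  64  66  67  68  65 147 173 173 171 155 152 155]
 [155 156 151 155 132  69  66  67  65  65  64  64  79 171 170 163 153 153 155]
 [155 157 155 154  99  68  63  63  64  61  68  60  64 163 170 152 151 153
[... 1717 characters left out ...]
 147 148 139 140 141 141 140 141]
 [109 144 104 151 152 158 162 160 145 167 161 158 159 159 139 140 141 141 141 142]
 [159 141 189 166 157 156 156 158 160 157 148 163 158 161 149 142 140 141 140 139]
 [189 130 166 187 162 157 157 137  81  78  66  81 163 159 158 138 139 139 137 139]
 [192  93 139 192 145 159 159  94  84  81  70  78 164 159 161 137 138 137 138 141]
 [193 135 142 144  95 162 159 160 136 131 141 165 162 159 164 156 139 139 140 140]
 [186 188 131 130  59 169 159 158 159 164 171 148 153 139 122 105 141 139 139 140]
 [183 185  52  65  60 151 150 137 103 106  76  82  81  84  84  82 145 140 140 140]]
side bore [0.55812575 0.10518389 0.072     ] foot [0.55911001 0.10712606 0.10370368]
```

Scaled: -3.6 cm is -0.036, -3.5 cm is -0.035.

Request:
servo_tool:
  moves:
    - [0.001, 0.0008, 0, 0]
    - [0.001, 0.0008, -0.01, 0]
    - [0.001, 0.0008, -0.02, 0]
    - [0.001, 0.0008, -0.027, 0]
    - [0.001, 0.0008, -0.03, 0]
    - [0.001, 0.0008, -0.032, 0]
    - [0.001, 0.0008, -0.034, 0]
    - [0.001, 0.0008, -0.035, 0]
    - [0.001, 0.0008, -0.036, 0]
    - [0.001, 0.0008, -0.036, 0]

```text
time: 7.43
ee_pos: [0.556, 0.1056, 0.1034]
tcp_rot: [180.0, 0.0, -172.3]
wrist_force: [-0.7, 0.3, -1.3]
opening: 0.0199
grasp_force: 29.9
```

Scaled: -0.7 cm is -0.007, -0.6 cm is -0.006.

Request:
servo_tool:
  moves:
    - [0, 0, -0.002, 0]
    - [0, 0, -0.004, 0]
    - [0, 0, -0.005, 0]
    - [0, 0, -0.006, 0]
    - [0, 0, -0.007, 0]
    - [0, 0, -0.007, 0]

```text
time: 7.93
ee_pos: [0.5558, 0.1055, 0.096]
tcp_rot: [-180.0, -0.0, -172.3]
wrist_force: [-0.5, -1.4, -2.0]
opening: 0.0197
grasp_force: 29.9
```

Request:
servo_tool:
  moves:
    - [0, 0, -0.003, 0]
    - [0, 0, -0.006, 0]
    - [0, 0, -0.009, 0]
    - [0, 0, -0.012, 0]
    - [0, 0, -0.014, 0]
    - [0, 0, -0.015, 0]
    - [0, 0, -0.016, 0]
    - [0, 0, -0.016, 0]

```text
time: 8.6
ee_pos: [0.5559, 0.1055, 0.0801]
tcp_rot: [-180.0, -0.0, -172.3]
wrist_force: [-0.3, -2.9, -1.8]
opening: 0.0198
grasp_force: 29.8
```

Scaled: -0.2 cm is -0.002, -0.15 cm is -0.0015.

Request:
servo_tool:
  moves:
    - [0, -0.0003, -0.0005, 0]
    - [0, -0.0003, -0.001, 0]
    - [0, -0.0003, -0.0015, 0]
    - [0, -0.0003, -0.002, 0]
    - [0, -0.0003, -0.002, 0]

```text
time: 9.02
ee_pos: [0.5559, 0.1053, 0.0782]
tcp_rot: [180.0, -0.0, -172.3]
wrist_force: [-0.4, -0.9, -1.1]
opening: 0.0205
grasp_force: 29.9
```

Request:
servo_tool:
  moves:
    - [0, 0, 0, 0]
    - [0, 0, 0, 0]
    - [0, 0, 0, 0]
    - [0, 0, 0, 0]
    - [0, 0, 0, 0]
  claw: 0.4

```text
time: 9.43
ee_pos: [0.556, 0.1054, 0.0784]
tcp_rot: [180.0, 0.0, -172.2]
wrist_force: [-0.0, 0.2, -0.5]
opening: 0.051
grasp_force: 0.0
```

Scaled: 9 cm is 0.09, 6 cm is 0.06.

Request:
servo_tool:
  moves:
    - [0, 0, 0.01, 0]
    - [0, 0, 0.03, 0]
    - [0, 0, 0.06, 0]
    - [0, 0, 0.09, 0]
    - [0, 0, 0.09, 0]
    - [0, 0, 0.09, 0]

```text
time: 9.93
ee_pos: [0.557, 0.1055, 0.171]
tcp_rot: [180.0, 0.2, -172.3]
wrist_force: [-0.2, 0.2, -1.1]
opening: 0.0511
grasp_force: 0.0
```

```bash
python3 - <<'E'
from h import *
o=get_obs(); p,r=o['ee_pos'],o['tcp_rot']; print(o['time'],p,r,o['q'],o['opening']); im=camera('wrist'); save('w4.png',im); s=camera('side'); save('s4.png',s); np.savez('w4.npz',p=p,r=r)
A=im[60:340,200:520]; B=cv2.resize(s[140:260,170:320],(350,280))
save('c4.png',np.hstack([A,B]))
E
```

```text
9.9333 [0.55698549 0.10548528 0.17102314] [ 179.98531568    0.2436281  -172.25156904] [1.07229953e+01 6.21752935e+00 4.73774326e+00 8.82761521e+01
 2.02207381e-03 2.97453747e+00] 0.05114837520706173
```

View pics/c4.png

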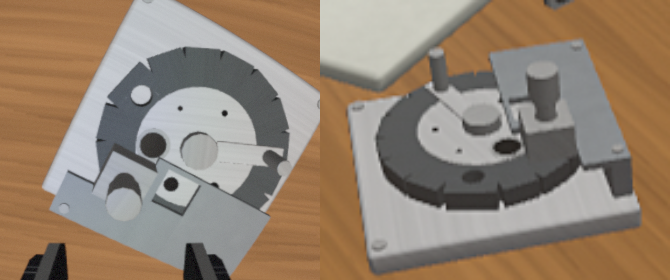

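The pin stands in the bush, upright, head clear (wrist crop (123,205), side crop (543,85)); the wheel has not moved. Refining the axle and post.

```bash
python3 - <<'E'
from h import *
f=np.load('w4.npz'); p,r=f['p'],f['r']
g=cv2.cvtColor(cv2.imread('pics/w4.png'),cv2.COLOR_BGR2GRAY)
for n,u,v,z in[('axle',400,211,.06),('post',485.5,228,.08),('hole',342,155,.042),('pin top',323,264,.11)]: print(n,wonz(p,r,u,v,z).round(4))
f=np.load('w1.npz'); p,r=f['p'],f['r']
print(wonz(p,r,270+688/3.4,90+283/3.4,.08),wonz(p,r,270+394/3.4,90+236/3.4,.06))
E
```

```text
axle [0.5286 0.1571 0.06  ]
post [0.5268 0.2164 0.08  ]
hole [0.4969 0.1113 0.042 ]
pin top [0.5559 0.1056 0.11  ]
[0.52755984 0.21558686 0.08      ] [0.53018389 0.15717766 0.06      ]
```

Scaled: 11 cm is 0.11, 10.5 cm is 0.105, 1.48 rad is 0.2355.

Request:
servo_tool:
  moves:
    - [0, 0.01, 0, 0.0191]
    - [-0.003, 0.02, 0, 0.0382]
    - [-0.006, 0.03, 0, 0.0573]
    - [-0.009, 0.04, 0, 0.0764]
    - [-0.012, 0.05, 0, 0.0955]
    - [-0.015, 0.06, 0, 0.1146]
    - [-0.018, 0.07, 0, 0.1337]
    - [-0.021, 0.08, 0, 0.1528]
    - [-0.024, 0.09, 0, 0.1719]
    - [-0.027, 0.1, 0, 0.191]
    - [-0.029, 0.105, 0, 0.2101]
    - [-0.029, 0.11, 0, 0.226]
    - [-0.029, 0.11, 0, 0.2355]
    - [-0.029, 0.11, 0, 0.2355]
    - [-0.029, 0.11, 0, 0.2355]
    - [-0.029, 0.11, 0, 0.2355]
  claw: 0.66

```text
time: 11.37
ee_pos: [0.5267, 0.215, 0.1676]
tcp_rot: [179.9, -0.0, -87.6]
wrist_force: [0.3, -0.3, -0.2]
opening: 0.0294
grasp_force: 0.0
```

Scaled: -10.8 cm is -0.108, -10.3 cm is -0.103.

Request:
servo_tool:
  moves:
    - [0, 0.0005, -0.025, 0]
    - [0, 0.0005, -0.055, 0]
    - [0, 0.0005, -0.08, 0]
    - [0, 0.0005, -0.095, 0]
    - [0, 0.0005, -0.103, 0]
    - [0, 0.0005, -0.108, 0]
    - [0, 0.0005, -0.108, 0]
    - [0, 0.0005, -0.108, 0]

```text
time: 12.03
ee_pos: [0.5274, 0.2159, 0.0612]
tcp_rot: [-179.9, 0.0, -87.5]
wrist_force: [-0.3, -0.6, 0.6]
opening: 0.029
grasp_force: 0.0
```

```bash
python3 - <<'E'
from h import *
o=get_obs(); p,r=o['ee_pos'],o['tcp_rot']; print(o['time'],p,r,o['q'],o['wrist_force'])
ax=np.array([.5295,.157]); f=np.arctan2(*(p[:2]-ax)[::-1]); R=np.hypot(*(p[:2]-ax)); print(np.degrees(f),R)
for k in range(1,48):
    a=f+.03*k; d=(ax+.058*np.array([np.cos(a),np.sin(a)])-p[:2])*100; print(k,round(.03*k,2),d.round(2),end=' | ')
E
```

```text
12.0333 [0.52738765 0.21585855 0.0612134 ] [-1.79939950e+02  2.01691213e-02 -8.74906305e+01] [ 2.22598275e+01  7.72193541e+00 -5.75219567e+00  7.64625360e+01
 -1.30966099e-03 -7.02495322e+01] [-0.33999065 -0.58876156  0.58884385]
92.05538036546584 0.05889644461185103
1 0.03 [-0.17 -0.1 ] | 2 0.06 [-0.34 -0.11] | 3 0.09 [-0.52 -0.13] | 4 0.12 [-0.69 -0.16] | 5 0.15 [-0.86 -0.19] | 6 0.18 [-1.03 -0.22] | 7 0.21 [-1.2  -0.26] | 8 0.24 [-1.37 -0.31] | 9 0.27 [-1.54 -0.36] | 10 0.3 [-1.7  -0.41] | 11 0.33 [-1.86 -0.47] | 12 0.36 [-2.03 -0.53] | 13 0.39 [-2.18 -0.6 ] | 14 0.42 [-2.34 -0.68] | 15 0.45 [-2.5  -0.76] | 16 0.48 [-2.65 -0.84] | 17 0.51 [-2.8  -0.93] | 18 0.54 [-2.95 -1.02] | 19 0.57 [-3.09 -1.12] | 20 0.6 [-3.23 -1.22] | 21 0.63 [-3.37 -1.32] | 22 0.66 [-3.51 -1.43] | 23 0.69 [-3.64 -1.55] | 24 0.72 [-3.77 -1.67] | 25 0.75 [-3.89 -1.79] | 26 0.78 [-4.01 -1.91] | 27 0.81 [-4.13 -2.04] | 28 0.84 [-4.24 -2.17] | 29 0.87 [-4.35 -2.31] | 30 0.9 [-4.46 -2.45] | 31 0.93 [-4.56 -2.59] | 32 0.96 [-4.66 -2.73] | 33 0.99 [-4.75 -2.88] | 34 1.02 [-4.84 -3.03] | 35 1.05 [-4.92 -3.18] | 36 1.08 [-5.   -3.34] | 37 1.11 [-5.07 -3.49] | 38 1.14 [-5.14 -3.65] | 39 1.17 [-5.21 -3.82] | 40 1.2 [-5.27 -3.98] | 41 1.23 [-5.32 -4.14] | 42 1.26 [-5.37 -4.31] | 43 1.29 [-5.42 -4.48] | 44 1.32 [-5.46 -4.65] | 45 1.35 [-5.49 -4.82] | 46 1.38 [-5.52 -4.99] | 47 1.41 [-5.54 -5.16] |
```

Scaled: -3.09 cm is -0.0309, -2.95 cm is -0.0295, 0.57 rad is 0.0907.

Request:
servo_tool:
  moves:
    - [-0.0017, -0.0005, 0, 0.0048]
    - [-0.0034, -0.001, 0, 0.0095]
    - [-0.0052, -0.0013, 0, 0.0143]
    - [-0.0069, -0.0016, 0, 0.0191]
    - [-0.008, -0.0018, 0, 0.0223]
    - [-0.0091, -0.002, 0, 0.0255]
    - [-0.0103, -0.0022, 0, 0.0286]
    - [-0.012, -0.0026, 0, 0.0334]
    - [-0.0137, -0.0031, 0, 0.0382]
    - [-0.0154, -0.0036, 0, 0.043]
    - [-0.017, -0.0041, 0, 0.0477]
    - [-0.0186, -0.0047, 0, 0.0525]
    - [-0.0203, -0.0053, 0, 0.0573]
    - [-0.0218, -0.006, 0, 0.0621]
    - [-0.0234, -0.0068, 0, 0.0668]
    - [-0.025, -0.0076, 0, 0.0716]
    - [-0.0265, -0.0084, 0, 0.0764]
    - [-0.028, -0.0093, 0, 0.0812]
    - [-0.0295, -0.0102, 0, 0.0859]
    - [-0.0309, -0.0112, 0, 0.0907]

```text
time: 13.7
ee_pos: [0.4973, 0.2048, 0.0614]
tcp_rot: [-179.8, -0.1, -54.7]
wrist_force: [4.2, 0.7, 2.4]
opening: 0.0289
grasp_force: 2.1
```

```bash
python3 - <<'E'
from h import *
s=camera('side'); o=get_obs(); print(o['time'],o['ee_pos'],o['wrist_force'],o['torque'],o['opening'])
B=cv2.resize(s[120:280,150:350],(700,560)); save('c5.png',B)
E
```

```text
13.75 [0.4969748  0.2046826  0.06141373] [4.26088562 1.36903961 2.4210926 ] [ 0.08604671 -0.93125102 -0.01839423] 0.029135553641415023
```

View pics/c5.png

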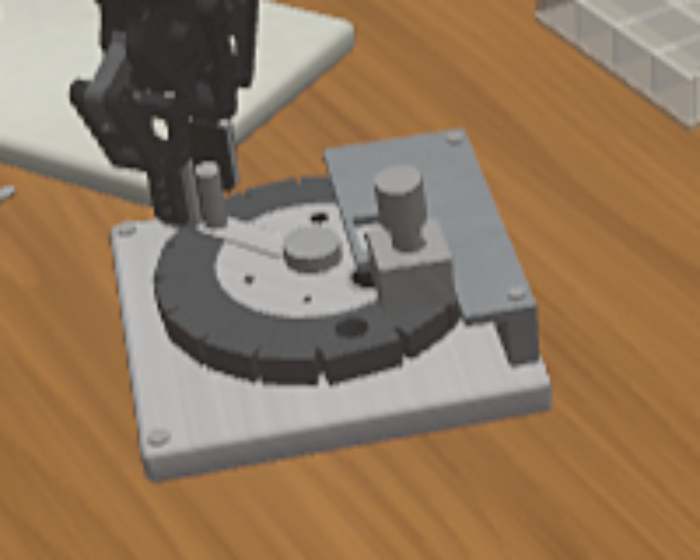

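The wheel follows: the post is pushed by the trailing finger at 4.3 N, the pin stands at (402,190) in the crop, and the catch hole is at (352,328).

Scaled: -2.06 cm is -0.0206, -1.94 cm is -0.0194, 0.24 rad is 0.0382.

Request:
servo_tool:
  moves:
    - [-0.0011, -0.0008, 0, 0.0038]
    - [-0.0022, -0.0016, 0, 0.0076]
    - [-0.0034, -0.0024, 0, 0.0115]
    - [-0.0045, -0.0033, 0, 0.0153]
    - [-0.0055, -0.0043, 0, 0.0191]
    - [-0.0065, -0.0052, 0, 0.0229]
    - [-0.0075, -0.0062, 0, 0.0267]
    - [-0.0085, -0.0072, 0, 0.0306]
    - [-0.0094, -0.0082, 0, 0.0344]
    - [-0.0104, -0.0092, 0, 0.0382]
    - [-0.0113, -0.0103, 0, 0.042]
    - [-0.0122, -0.0113, 0, 0.0458]
    - [-0.013, -0.0125, 0, 0.0497]
    - [-0.0139, -0.0136, 0, 0.0535]
    - [-0.0147, -0.0147, 0, 0.0573]
    - [-0.0155, -0.0158, 0, 0.0611]
    - [-0.0162, -0.017, 0, 0.0649]
    - [-0.017, -0.0182, 0, 0.0688]
    - [-0.0177, -0.0194, 0, 0.0726]
    - [-0.0183, -0.0206, 0, 0.0764]

```text
time: 15.42
ee_pos: [0.4777, 0.1841, 0.0603]
tcp_rot: [-180.0, 0.0, -27.2]
wrist_force: [3.6, 2.3, 1.5]
opening: 0.0289
grasp_force: 2.0
```

```bash
python3 - <<'E'
from h import *
o=get_obs(); p=o['ee_pos']; print(o['time'],p,o['tcp_rot'],o['wrist_force'],o['opening'])
r=p[:2]-[.5295,.157]; f=np.arctan2(r[1],r[0]); print(np.degrees(f),np.hypot(*r))
f0=np.radians(92.05)+1.05; b=np.array([np.cos(f0),np.sin(f0)])
for k in range(1,36):
    a=f0+.01*k; print(round(.01*k,2),((np.array([np.cos(a),np.sin(a)])-b)*5.8).round(2),end=' | ')
s=camera('side'); save('s6.png',s)
g=cv2.cvtColor(s,cv2.COLOR_RGB2GRAY); print('pin head top side px',np.array2string(g[165:200:2,265],max_line_width=200)); t=camera('top'); save('t6.png',t)
E
```

```text
15.4167 [0.47766452 0.18409507 0.06027795] [-1.79976512e+02  1.27775464e-02 -2.71674721e+01] [3.56683682 2.34692287 1.54694397] 0.028864259764050382
152.40335555406972 0.05848982621183152
0.01 [-0.03 -0.05] | 0.02 [-0.05 -0.1 ] | 0.03 [-0.08 -0.16] | 0.04 [-0.1  -0.21] | 0.05 [-0.13 -0.26] | 0.06 [-0.15 -0.31] | 0.07 [-0.18 -0.37] | 0.08 [-0.2  -0.42] | 0.09 [-0.22 -0.47] | 0.1 [-0.24 -0.53] | 0.11 [-0.27 -0.58] | 0.12 [-0.29 -0.63] | 0.13 [-0.31 -0.69] | 0.14 [-0.33 -0.74] | 0.15 [-0.35 -0.8 ] | 0.16 [-0.37 -0.85] | 0.17 [-0.38 -0.91] | 0.18 [-0.4  -0.96] | 0.19 [-0.42 -1.02] | 0.2 [-0.43 -1.07] | 0.21 [-0.45 -1.13] | 0.22 [-0.47 -1.18] | 0.23 [-0.48 -1.24] | 0.24 [-0.5 -1.3] | 0.25 [-0.51 -1.35] | 0.26 [-0.52 -1.41] | 0.27 [-0.54 -1.47] | 0.28 [-0.55 -1.52] | 0.29 [-0.56 -1.58] | 0.3 [-0.57 -1.64] | 0.31 [-0.58 -1.69] | 0.32 [-0.59 -1.75] | 0.33 [-0.6  -1.81] | 0.34 [-0.61 -1.87] | 0.35 [-0.62 -1.92] | pin head top side px [138 154 159 160 163 111  81  80  81  82  81  78  76  63 167 150  80  86]
```

Scaled: -0.42 cm is -0.0042, -0.08 cm is -0.0008, 0.08 rad is 0.0127.

Request:
servo_tool:
  moves:
    - [-0.0003, -0.0005, 0, 0.0016]
    - [-0.0005, -0.001, 0, 0.0032]
    - [-0.0008, -0.0016, 0, 0.0048]
    - [-0.001, -0.0021, 0, 0.0064]
    - [-0.0013, -0.0026, 0, 0.008]
    - [-0.0015, -0.0031, 0, 0.0095]
    - [-0.0018, -0.0037, 0, 0.0111]
    - [-0.002, -0.0042, 0, 0.0127]

```text
time: 16.18
ee_pos: [0.4756, 0.1797, 0.0602]
tcp_rot: [180.0, 0.0, -22.7]
wrist_force: [1.9, 3.9, 1.2]
opening: 0.0288
grasp_force: 1.9
```

Scaled: -0.07 cm is -0.0007, -0.035 cm is -0.0004, 0.013 rad is 0.0021.

Request:
servo_tool:
  moves:
    - [-0.0002, -0.0004, 0, 0.0011]
    - [-0.0003, -0.0007, 0, 0.0021]

```text
time: 16.35
ee_pos: [0.4753, 0.1791, 0.0602]
tcp_rot: [180.0, 0.0, -21.9]
wrist_force: [1.5, 3.5, 1.2]
opening: 0.0289
grasp_force: 1.9
```

Scaled: -0.07 cm is -0.0007, -0.035 cm is -0.0004, 0.013 rad is 0.0021.

Request:
servo_tool:
  moves:
    - [-0.0002, -0.0004, 0, 0.0011]
    - [-0.0003, -0.0007, 0, 0.0021]

```text
time: 16.52
ee_pos: [0.475, 0.1783, 0.0602]
tcp_rot: [180.0, 0.0, -21.2]
wrist_force: [0.0, 1.1, 0.8]
opening: 0.0289
grasp_force: 0.8
```

```bash
python3 - <<'E'
from h import *
s=camera('side'); save('s7.png',s); o=get_obs(); print(o['time'],o['ee_pos'],o['wrist_force'],o['opening'])
g=cv2.cvtColor(s,cv2.COLOR_RGB2GRAY); print(np.array2string(g[165:200:2,265],max_line_width=200))
E
```

```text
16.5667 [0.47491997 0.17810292 0.06019459] [0.2968204 1.664534  2.2787889] 0.029181717471798332
[139 139 159 161 160 141  81  82  82  82  82  80  78  64 167 149  81  86]
```

Scaled: -0.03 cm is -0.0003, -0.01 cm is -0.0001, 0.006 rad is 0.001.

Request:
servo_tool:
  moves:
    - [-0.0001, -0.0003, 0, 0.001]

```text
time: 16.65
ee_pos: [0.4749, 0.1779, 0.0602]
tcp_rot: [180.0, 0.0, -20.9]
wrist_force: [1.4, 1.7, 0.6]
opening: 0.0289
grasp_force: 1.4
```

Scaled: -0.03 cm is -0.0003, -0.01 cm is -0.0001, 0.006 rad is 0.001.

Request:
servo_tool:
  moves:
    - [-0.0001, -0.0003, 0, 0.001]

```text
time: 16.73
ee_pos: [0.4748, 0.1777, 0.0602]
tcp_rot: [180.0, 0.0, -20.5]
wrist_force: [1.4, 1.9, 1.5]
opening: 0.029
grasp_force: 1.4
```

```bash
python3 - <<'E'
from h import *
s=camera('side'); save('s8.png',s); o=get_obs(); print(o['time'],o['ee_pos'],o['wrist_force'],o['opening'],o['grasp_force'])
for n in 's6','s7','s8':
    g=cv2.cvtColor(cv2.imread(f'pics/{n}.png'),cv2.COLOR_BGR2GRAY); print(n,g[155:205:2,264])
E
```

```text
16.7833 [0.4748053  0.17763978 0.06018285] [0.03563557 3.11026187 0.74352352] 0.029079973079898618 1.2517448142170906
s6 [122 119 135 140 139 139 153 160 161 162 118  77  81  81  79  79  77  75
  76 164 147  80  87  88  87]
s7 [121 118 134 141 141 141 138 158 160 161 140  77  81  79  79  79  77  72
  76 164 147  80  87  88  88]
s8 [122 119 134 141 140 140 140 146 160 161 141  78  79  81  79  80  79  72
  77 163 147  81  88  87  88]
```

Scaled: -0.03 cm is -0.0003, -0.01 cm is -0.0001, 0.006 rad is 0.001.

Request:
servo_tool:
  moves:
    - [-0.0001, -0.0003, 0, 0.001]

```text
time: 16.87
ee_pos: [0.4748, 0.1775, 0.0602]
tcp_rot: [180.0, 0.0, -20.2]
wrist_force: [1.8, 2.4, 0.2]
opening: 0.0285
grasp_force: 1.6
```

Scaled: -0.03 cm is -0.0003, -0.01 cm is -0.0001, 0.006 rad is 0.001.

Request:
servo_tool:
  moves:
    - [-0.0001, -0.0003, 0, 0.001]

```text
time: 16.95
ee_pos: [0.4747, 0.1771, 0.0602]
tcp_rot: [180.0, 0.0, -19.8]
wrist_force: [0.7, 2.6, 0.8]
opening: 0.0285
grasp_force: 1.5
```

```bash
cat > chk.py <<'E'
from h import *
s=camera('side'); o=get_obs(); print(o['time'],o['ee_pos'],o['wrist_force'],o['grasp_force'])
g=cv2.cvtColor(s,cv2.COLOR_RGB2GRAY); print(g[155:205:2,264]); save('last.png',s)
E
python3 chk.py
```

```text
17.0 [0.47469858 0.17710064 0.0602442 ] [1.2911701  2.9468742  1.16774287] 1.4359525591135025
[122 119 135 140 140 140 139 141 142 150 160 160 147  81  82  82  81  81
  84 163 147  80  85  87  87]
```

Scaled: -0.03 cm is -0.0003, -0.01 cm is -0.0001, 0.006 rad is 0.001.

Request:
servo_tool:
  moves:
    - [-0.0001, -0.0003, 0, 0.001]

```text
time: 17.08
ee_pos: [0.4746, 0.1769, 0.0602]
tcp_rot: [-180.0, 0.0, -19.5]
wrist_force: [1.5, 2.4, 0.7]
opening: 0.0286
grasp_force: 1.5
```

```bash
python3 chk.py
```

```text
17.1333 [0.47455899 0.1768206  0.06021138] [0.56506408 2.83626371 0.34428821] 1.508210375905037
[122 119 134 141 141 140 140 141 143 148 160 159 146  76  83  82  81  81
  85 164 147  80  87  87  87]
```

```bash
python3 - <<'E'
from h import *
for z in(.11,.096,.072): print(z,np.round(proj('side',[.556,.1053,z]),1))
s0,s1=[cv2.imread(f'pics/{n}.png') for n in('s4','last')]
B=[cv2.resize(s[140:240,215:315],(400,400),interpolation=cv2.INTER_CUBIC) for s in(s0,s1)]
cv2.imwrite('pics/c9.png',np.hstack(B))
for s in(s0,s1):
    g=cv2.cvtColor(s,cv2.COLOR_BGR2GRAY); print(g[160:204,266])
E
```

```text
0.11 [263.6 169.8]
0.096 [264.3 177.2]
0.072 [265.4 189.6]
[139 139 139 137 136 140 149 158 158 158 157 159 160 130  75  84  85  85
  84  84  84  85  84  85  84  81  78  82  81  80  76  68 130 166 163 150
 105  79  84  85  84  85  86  85]
[142 141 141 140 140 141 141 141 141 141 142 142 142 152 159 160 160 159
 163 157 122  83  87  89  88  89  88  88  87  87  86  78 134 166 165 153
 107  81  86  87  85  87  89  88]
```

View pics/c9.png

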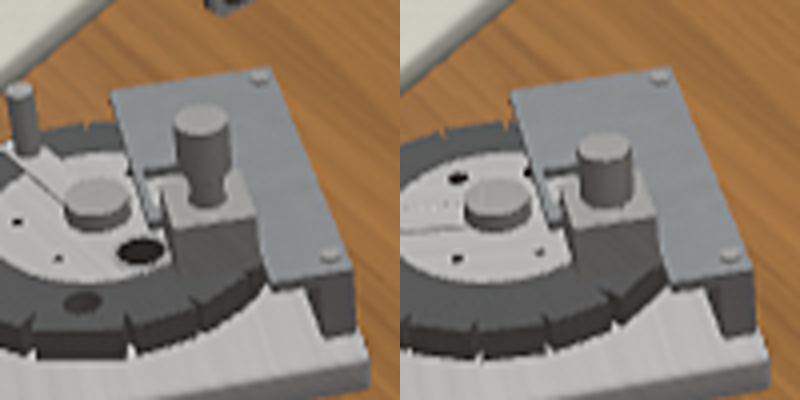

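The picture shows the pin home: head now down on the bush (right, head (605,165), no shaft gap; left before). The push is still only about 3 N; back off along the circle and lift away.

Request:
servo_tool:
  moves:
    - [0.0008, 0.002, 0, 0]
    - [0.0016, 0.0045, 0, 0]
    - [0.0025, 0.007, 0, 0]
    - [0.0025, 0.007, 0, 0]
    - [0.0025, 0.007, 0.01, 0]
    - [0.0025, 0.007, 0.03, 0]
    - [0.0025, 0.007, 0.06, 0]
    - [0.0025, 0.007, 0.09, 0]
    - [0.0025, 0.007, 0.12, 0]
    - [-0.02, 0, 0.13, 0]
    - [-0.05, -0.01, 0.13, 0]
    - [-0.08, -0.01, 0.13, 0]
    - [-0.1, -0.01, 0.13, 0]
    - [-0.1, -0.01, 0.13, 0]
    - [-0.1, -0.01, 0.13, 0]

```text
time: 18.38
ee_pos: [0.3744, 0.1669, 0.1915]
tcp_rot: [-179.9, -0.1, -19.5]
wrist_force: [0.9, 0.1, 0.7]
opening: 0.0292
grasp_force: 0.0
```

```bash
python3 - <<'E'
from h import *
s=camera('side'); save('fin.png',s); o=get_obs(); print(o['time'],o['ee_pos'],o['wrist_force'])
g=cv2.cvtColor(s,cv2.COLOR_RGB2GRAY); print(g[160:204,266])
a=cv2.imread('pics/last.png').astype(int); b=cv2.cvtColor(s,cv2.COLOR_RGB2BGR).astype(int)
print('diff wheel',np.abs(a-b)[190:240,215:300].max(), 'rest',np.abs(a-b)[250:,200:].max())
E
```

```text
18.4333 [0.37496383 0.16696593 0.19111303] [ 0.18248528 -1.50553721 -0.54341627]
[140 138 137 137 138 137 138 138 138 139 140 139 140 149 156 157 156 156
 160 154 118  81  85  85  86  84  86  86  85  85  82  77 132 164 162 149
 105  78  84  84  83  85  86  85]
diff wheel 38 rest 10
```

Pin home, wheel unmoved, bystanders untouched.

```bash
python3 -c "
from workcell import *
print(job_done())"
```

```text
the job is handed in; nothing more can be done
None
```

The pin is home with its head down on the bush; the wheel was turned to its catch and stopped there with only about 3 N on the post; the arm is clear, and the job was handed in at about 18 s, though I did not take a separate view of the widest aperture in the window.

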